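# Press the pry lid home on a grease tin

### The job

The lid of the squat grease tin is only started and stands proud: stand the tin in the round nest of the lid press's slide, push the slide fully in, and press the press's pedal right down to its stop so that the press, not your gripper, drives the lid fully home. Let the pedal come back up, draw the slide fully out again and leave it out, then stand the closed tin upright on the floor of the open wooden tray. Set the tin down without dropping it, and leave the jar, funnel and pump can where they are.

Things in the scene. Friction and masses are not known exactly. Their poses are not given: they have to be found in the camera images.
- tin_mid (a point): Squat round steel grease tin, 62 mm across (64 mm over its rolled rims), body 48 mm high, 0.2 to 0.4 kg. The point is on its axis half-way up the body, 24 mm above its underside; z is its upright axis. It starts upright on the plank, on either the left or the right of the press.
- tin_lid (a joint): How far the pry lid has been pushed into the tin, m: 0.008 is fully home (its 58 mm flange down on the tin's rim, lid top 50.5 mm above the tin's underside); it starts between 0 and 0.0015, that is standing 6.5 to 8 mm too high. It slides stiffly and needs about 30 N straight down, and stays where it is pushed.
- nest (a point): Centre of the floor of the round nest on the press's steel slide plate (this point is 18 mm above the plank). A ring 5 mm high, 72 mm inner and 82 mm outer diameter, locates the tin with 4 mm to spare all round its rims. x of this frame points across the press from the pedal side to the column side, y points the way the slide draws out, z up.
- slide (a joint): Position of the slide, m: 0 fully in (nest under the pressing foot), 0.15 fully out (nest clear, to the side of the lever). Starts between 0.11 and 0.15. About 3 N of friction; stays where it is left.
- slide_knob (a point): Grip point of the upright turned wooden knob on the slide, 95 mm from the nest centre along the nest frame's +y. Knob 26 mm in diameter from 34 to 60 mm above the slide's underside (top at 75 mm above the plank, this point 57 mm above the plank, slimmer neck below). Pushing it along -y of the nest frame moves the slide in, pulling along +y draws it out.
- pedal_tread (a point): Centre of the top of the pedal, a flat ribbed tread plate 80 mm wide and 70 mm along the lever, at the free end of the press's hinged lever. 193 mm above the plank at rest, 117 mm at the stop; on the way down it also shifts about 18 mm along -x of the nest frame. At rest it slopes 0.32 rad, higher on the side away from the column; level at the stop. Axes parallel to the nest's when up.
- pedal (a joint): Pedal angle, rad: 0 up at rest, 0.32 at the stop. A spring returns it; at the tread it takes about 2 N at first, 4 N near the stop, plus about 12 N over the last 25 mm of tread travel while the lid is being driven in.
- tray: Open wooden tray fixed to the plank, 160 x 160 mm outside, walls 6 mm thick and 30 mm high, floor about 6 mm above the plank. Origin at the centre of its underside, x and y along its sides. It stands on the other side of the press from the tin's starting place.
- jar: Closed glass jar, 72 mm across, 100 mm high, loose; origin at the centre of its underside. Bystander.
- funnel: Yellow plastic funnel standing mouth down, 120 mm across, 125 mm high, loose; origin at the centre of its underside. Bystander.
- pump_can: Black plastic pump can with a lever and a long spout, 92 mm across, 170 mm high to the spout's tip, loose; origin at the centre of its underside. Bystander.
- press_foot (a point): Centre of the underside of the pressing foot, a 44 mm rubber dome under the lever, 95 mm from the hinge (the tread is 245 mm from it). The lever, 28 mm wide and 18 mm thick, is hinged 100 mm above the plank on a column 118 mm high and passes over the nest when the slide is in. With the pedal up about 20 mm lie between the foot and the proud lid.
There are look-alikes about, which are no part of the job. Of the things that look like the part that bears tin_mid, the smallest one is meant.

How it is judged:
By the outcome, as a careful person would: the job done as asked, in the order asked, and still so for the second after the job is handed in, with the robot touching nothing.
It also fails if it takes over 72 s, if anything falls off the work surface, if the arm or the gripper's body presses on something with over 40 N, if the wrist force passes 120 N, or if a joint passes its speed limit or range.

### The arm

A 6-joint arm with a two-finger parallel gripper is mounted at the origin on the work surface. World frame = base frame: x ahead of the robot, y to its left, z up, the work surface at z = 0. Lengths are in m, angles in rad, forces in N, time in s.
With the tool pointing down it reaches from about 0.35 to 0.875 m from the base axis. Payload 4.2 kg.
Tool frame: the origin (TCP) lies at the very end of the fingers, on their centre line; the grasp point (between the pads) lies 19 mm behind it; x points along the fingers, y is the direction in which the jaws open and shut, and the axes are right-handed (so a half turn about x gives the same grasp; the last joint's range is limited). The gripper opens to 85 mm and grips with 20 to 120 N. Pads are 22 mm wide; open, the fingers measure 114 mm over their backs; the gripper's body (76 mm by 85 mm) begins 54 mm behind the grasp point. The pads swing forward as they close: fully open they stand 13 mm farther back than shut.
Start: joints at [1.387, 0.385, 0.008, 0, -1.194, -0.259], TCP at [0.268, 0.565, 0.231] pointing down, gripper open.
Joint ranges: [-3.14, 3.14], [-1.21, 2.06], [-1.07, 1.41], [-3.16, 2.05], [-2.99, -0.16], [-3.1, 3.1]. Speed limits (rad/s): [2.79, 2.79, 3.14, 3.14, 3.14, 3.14].

### API

Orientations are given as [roll, pitch, yaw] about the fixed x, y, z axes, in that order (R = Rz(yaw) Ry(pitch) Rx(roll)).
In Python, from rig import robot gives the robot as it stands. The module is installed in compiled form; this text tells all that it offers.
- The arm moves only by the tool carry_out, never from a script. Its argument "motion" is a list that holds one entry, the list of rows, each a list of 7 numbers: the turn, a rotation vector about the world's x, y, z in units of pi/2 rad (1.0 is pi/2 rad), then the shift along the world's x, y, z in units of 400 mm (1.0 is 400 mm), then the closure, from 0 (fully open) to 1 (shut). A call has 1 to 20 rows; each row shifts and turns the pose as measured when the row begins; what a row does not reach is not made up. A row lasts 1/10 s, in which the tool goes at most 50 mm and 8.59 degrees, less where a joint would pass 70% of its speed; a pose out of reach is approached as far as the arm can. A call with a number of a shift or a turn outside -1 to 1 is refused whole. A call with a gripper value outside its range is refused whole. The fingers move at their own pace and stop on an object; the grip force is fixed at half the most. Time passes only in rows, so rows that do not move let the fingers close. It gives the time, the measured TCP pose, the force and the opening at its end, in the units of the state.
- robot.observe(): the state, without advancing time (a new reading comes with each control period).
- robot.read_camera(name): name is "scene" or "top"; returns a dict with "color" (400x640x3 uint8, red, green, blue), "vertical_fov" (degrees; the focal length in pixels is half the picture's height over the tangent of half this angle, whatever the lens; pixels are square), "cx", "cy" (the principal point, pixels), "extrinsics" (4x4, takes a point from world to camera coordinates). Camera axes: x right, y down, z forward; pixel columns grow to the right and rows downward; lengths in m; the calibration is good to about 2 mm. A picture is of the moment at which its call begins. There is no depth.
- robot.finish_job(): hands the job in, once; it reports no verdict.
The state is a dict: "t": time; "joints": joint angles; "qd": joint speeds; "tau": joint torques, N m; "tcp_pos": TCP position; "ee_rot": TCP orientation; "force": force on the tool from outside, world axes, zero at the start; "torque": the same for the moment, N m; "width": finger opening in m.
Only numpy, scipy, OpenCV 4.12 (cv2) and the standard library are available. Lean on these libraries where they do the work, as an engineer would, in place of code of your own. Each camera call takes 0.05 s, during which the arm holds its last target. There are 200 camera calls.

## Working session

There is one attempt and no reset: what is moved stays moved. The work goes in short steps, Python scripts to look and compute and a tool call to move; the robot and the scene stay as the last step left them, time stands still between calls to the robot, and variables do not carry over. Pictures are saved under pics/ and viewed, about 8 in all and at most 12, crops included, and the job is handed in when it is done.

Besides the shell and the picture viewer there is one more tool, called after "Emit:" by a JSON object that holds its "api" and its "payload", one argument or row to a line. carry_out: Moves the arm, as the interface text tells. Shifts and turns lie within -1 to 1; 1 stands for 400 mm of shift or pi/2 rad of turn. Its arguments: {"type":"object","properties":{"motion":{"type":"array","items":{"type":"array","items":{"type":"array","items":{"type":"number"}}}}},"required":["motion"]}

```bash
mkdir -p pics
cat > h.py <<'E'
import numpy as np, cv2
from rig import robot
def cam(n):
    d=robot.read_camera(n); f=200/np.tan(np.radians(d["vertical_fov"])/2)
    return d,np.array([[f,0,d["cx"]],[0,f,d["cy"]],[0,0,1]]),np.array(d["extrinsics"])
def ray(K,E,u,v,z):
    R,t=E[:3,:3],E[:3,3]; c=-R.T@t; d=R.T@np.linalg.inv(K)@[u,v,1]
    return c+d*(z-c[2])/d[2]
def proj(K,E,p):
    q=K@(E[:3,:3]@np.array(p)+E[:3,3]); return q[:2]/q[2]
E
python3 - <<'E'
from h import *
for n in("scene","top"):
    d,K,E=cam(n); cv2.imwrite(f"pics/{n}0.png",d["color"][...,::-1])
    print(n,d["color"].shape,K.round(1).tolist(),(-E[:3,:3].T@E[:3,3]).round(3),E[:3,:3].round(2).tolist())
print(robot.observe())
E
```

```text
scene (400, 640, 3) [[403.9, 0.0, 324.8], [0.0, 403.9, 199.0], [0.0, 0.0, 1.0]] [1.354 0.297 1.017] [[-0.31, 0.95, 0.01], [0.65, 0.22, -0.72], [-0.69, -0.21, -0.69]]
top (400, 640, 3) [[424.3, 0.0, 317.3], [0.0, 424.3, 202.9], [0.0, 0.0, 1.0]] [0.416 0.019 1.506] [[-0.01, -1.0, 0.01], [-1.0, 0.01, -0.05], [0.05, -0.01, -1.0]]
{'t': 0.1, 'joints': array([ 1.38655015e+00,  3.85483218e-01,  6.79344990e-03, -4.35816349e-04,
       -1.19402170e+00, -2.58567496e-01]), 'qd': array([-1.57616492e-05, -2.58943876e-03,  2.26710199e-03,  1.79356643e-03,
        7.47321077e-04, -3.82346008e-04]), 'tau': array([-7.34411497e-04, -3.93317699e+01,  1.88929206e+01,  4.19798747e+00,
       -2.57910353e-03,  4.41594580e-06]), 'tcp_pos': array([0.26758262, 0.56425343, 0.23034083]), 'ee_rot': array([ 1.62099537,  1.56883881, -1.96357169]), 'force': array([-0.13078778,  1.22461881, -0.10040995]), 'torque': array([ 0.02885774, -0.000676  , -0.0201343 ]), 'width': 0.08561305502238999}
```

View pics/scene0.png

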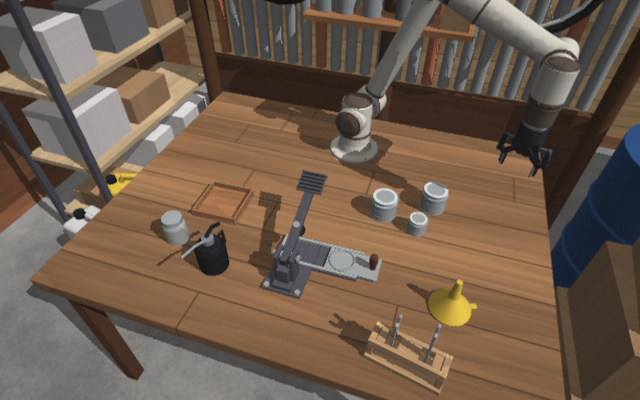

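View pics/top0.png

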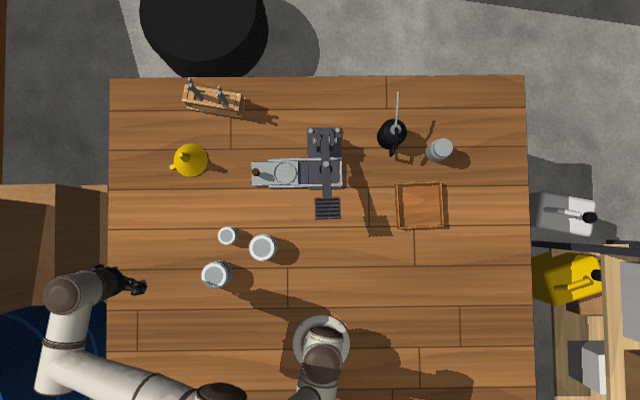

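The scene shows the press in the middle, with the slide drawn toward +y. In the top view the nest is near (286,173), the knob (255,172), the tread (328,208) and the tray (420,205). Three tins stand at (228,236), (262,248) and (215,274), and the first is the smallest. I'll enlarge for measurement.

Run:
```python
from h import *
t=cv2.imread("pics/top0.png"); s=cv2.imread("pics/scene0.png")
a=cv2.resize(t[120:270,200:350],None,fx=4,fy=4,interpolation=cv2.INTER_CUBIC)
b=cv2.resize(s[160:300,260:450],None,fx=4,fy=4,interpolation=cv2.INTER_CUBIC)
cv2.imwrite("pics/ca.png",a);cv2.imwrite("pics/cb.png",b)
```

```text
(no output)
```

View pics/ca.png

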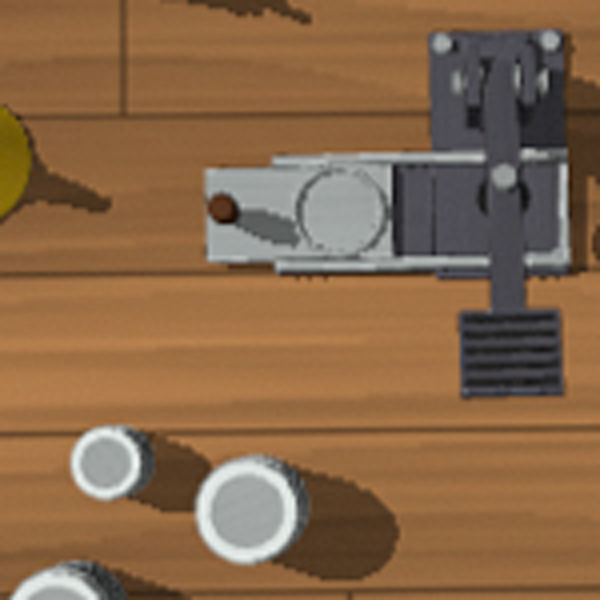

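View pics/cb.png

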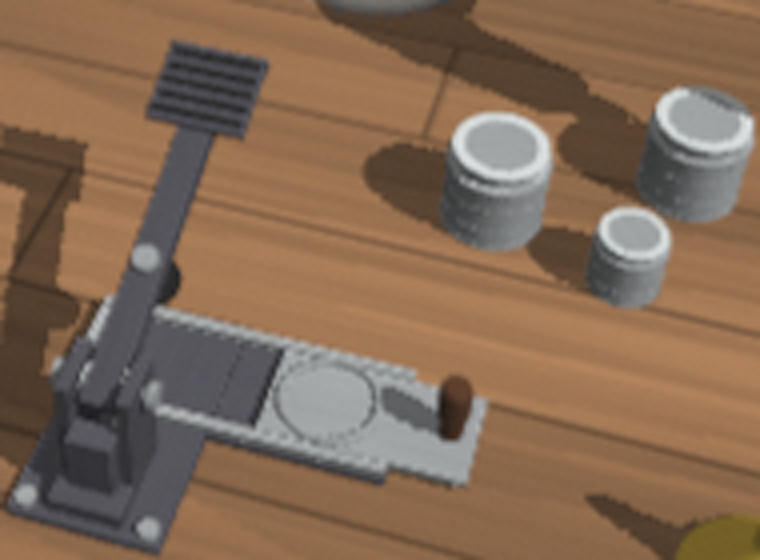

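Run:
```python
from h import *
_,K,E=cam("top");_,K2,E2=cam("scene")
o=lambda u,v,a,b:(u/4-.375+a,v/4-.375+b)
for n,a,b,z in[("nest",(342,213),(326,402),.023),("knobtop",(221,209),(456,380),.075),("lid",(107,462),(633,235),.057),("tread",(511,354),(208,88),.193),("bolt",(503,176),(146,257),.15)]:
    a=o(*a,200,120);b=o(*b,260,160)
    X=cv2.triangulatePoints(K@E[:3],K2@E2[:3],np.array(a),np.array(b)).ravel()
    print(n,ray(K,E,*a,z).round(4),ray(K2,E2,*b,z).round(4),(X[:3]/X[3]).round(4))
# tray corners in top (wall top z .03)
t=cv2.imread("pics/top0.png")
cv2.imwrite("pics/tray.png",cv2.resize(t[110:245,370:470],None,fx=4,fy=4,interpolation=cv2.INTER_CUBIC))
```

```text
nest [0.5962 0.1164 0.023 ] [0.6008 0.1202 0.023 ] [0.5966 0.1179 0.0169]
knobtop [0.5943 0.2153 0.075 ] [0.59  0.215 0.075] [0.5937 0.215  0.0793]
lid [0.3813 0.3153 0.057 ] [0.3808 0.3178 0.057 ] [0.3811 0.3165 0.0568]
tread [ 0.4646 -0.0248  0.193 ] [ 0.4669 -0.0214  0.193 ] [ 0.4643 -0.0238  0.1903]
bolt [ 0.6094 -0.0215  0.15  ] [ 0.6118 -0.0189  0.15  ] [ 0.6096 -0.0209  0.1471]
```

View pics/tray.png

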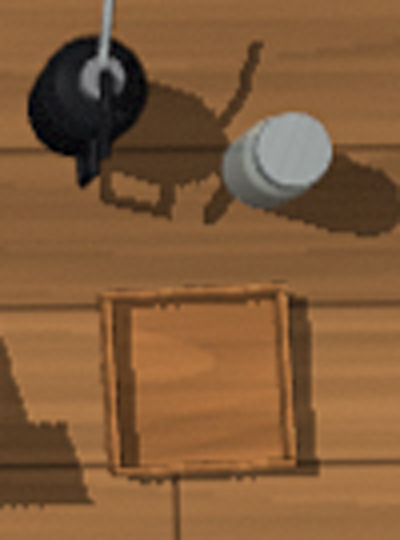

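```bash
cat >> h.py <<'E'
from scipy.spatial.transform import Rotation as Ro
def st(target=None,jaw=None):
    s=robot.observe(); R=Ro.from_euler("xyz",s["ee_rot"]).as_matrix()
    print("t",round(s["t"],2),"tcp",s["tcp_pos"].round(4),"x",R[:,0].round(3),"y",R[:,1].round(3),"F",s["force"].round(1),"w",round(s["width"],4),"q",s["joints"].round(2))
    if jaw is not None: # rotvec (units pi/2) to bring tool x down, tool y along jaw (nearest sign)
        y=np.array([*jaw,0.])/np.hypot(*jaw); y=y if y@R[:,1]>0 else -y
        x=np.array([0,0,-1.]); T=np.c_[x,y,np.cross(x,y)]
        print("turn",(Ro.from_matrix(T@R.T).as_rotvec()/(np.pi/2)).round(4))
    if target is not None: print("shift",((np.array(target)-s["tcp_pos"])/.4).round(4))
E
python3 - <<'E'
from h import *
_,K,E=cam("top")
for u,v in[(100,293),(286,290),(297,465),(113,470)]: print(ray(K,E,u/4-.375+370,v/4-.375+110,.03).round(4))
st((.381,.3165,.15),(1,.02))
E
```

```text
[ 0.5565 -0.2665  0.03  ]
[ 0.5575 -0.4296  0.03  ]
[ 0.4045 -0.4354  0.03  ]
[ 0.4019 -0.2748  0.03  ]
t 0.25 tcp [0.2677 0.5645 0.2308] x [-0.    -0.001 -1.   ] y [-0.428 -0.904  0.001] F [-0.1  0.3 -0.1] w 0.0855 q [ 1.39  0.39  0.01 -0.   -1.19 -0.26]
turn [ 4.000e-04 -5.000e-04 -7.054e-01]
shift [ 0.2833 -0.62   -0.202 ]
```

Emit:
{"api": "carry_out", "payload": {
  "motion": [
    [[0, 0, -0.088, 0.0355, -0.0775, 0, 0], [0, 0, -0.088, 0.0355, -0.0775, 0, 0], [0, 0, -0.088, 0.0355, -0.0775, 0, 0], [0, 0, -0.088, 0.0355, -0.0775, 0, 0], [0, 0, -0.088, 0.0355, -0.0775, 0, 0], [0, 0, -0.088, 0.0355, -0.0775, -0.05, 0], [0, 0, -0.088, 0.0355, -0.0775, -0.05, 0], [0, 0, -0.088, 0.0355, -0.0775, -0.1, 0], [0, 0, 0, 0, 0, 0, 0]]
  ]
}}

```text
t: 1.15
tcp_pos: [0.3816, 0.3098, 0.1504]
ee_rot: [-0.194, 1.569, 1.355]
force: [-1.0, 0.4, -1.1]
width: 0.0852
```

Run:
```python
from h import *
st((.381,.3165,.012),(1,.02))
```

```text
t 1.15 tcp [0.3816 0.3098 0.1504] x [ 0.     0.002 -1.   ] y [-1.     0.022 -0.   ] F [-1.   0.4 -1.1] w 0.0852 q [ 1.01  0.24 -0.43 -0.   -0.9  -1.03]
turn [-0.001   0.0002  0.0267]
shift [-0.0015  0.0168 -0.3461]
```

Emit:
{"api": "carry_out", "payload": {
  "motion": [
    [[0, 0, 0.0267, -0.0015, 0.0168, -0.06, 0], [0, 0, 0, 0, 0, -0.1, 0], [0, 0, 0, 0, 0, -0.08, 0], [0, 0, 0, 0, 0, -0.05, 0], [0, 0, 0, 0, 0, -0.04, 0], [0, 0, 0, 0, 0, 0, 0], [0, 0, 0, 0, 0, 0, 0]]
  ]
}}

```text
t: 1.85
tcp_pos: [0.3843, 0.3204, 0.0177]
ee_rot: [-0.73, 1.558, 0.867]
force: [0.7, -0.1, 1.0]
width: 0.0856
```

Run:
```python
from h import *
st((.381,.3165,.012),(1,.02))
d,K,E=cam("top");d2,_,_=cam("scene")
a=cv2.resize(d["color"][180:290,180:290],None,fx=4,fy=4,interpolation=cv2.INTER_CUBIC)
b=cv2.resize(d2["color"][170:280,350:440],None,fx=4,fy=4,interpolation=cv2.INTER_CUBIC)
cv2.imwrite("pics/g1.png",np.hstack([a,b])[...,::-1])
```

```text
t 1.85 tcp [0.3843 0.3204 0.0177] x [ 0.008  0.009 -1.   ] y [-1.    -0.026 -0.008] F [ 0.7 -0.1  1. ] w 0.0856 q [ 1.02  0.44 -0.56  0.   -0.56 -1.  ]
turn [-0.006   0.0052 -0.0038]
shift [-0.0084 -0.0098 -0.0142]
```

View pics/g1.png

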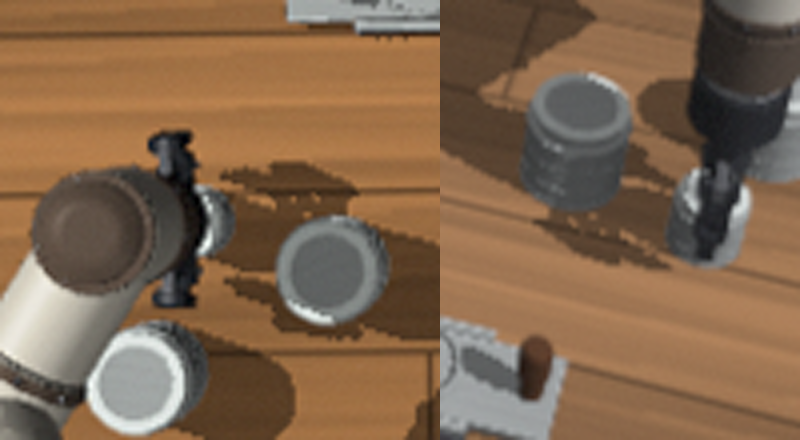

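The fingers straddle the small tin. In the left crop the tin is under the hand at about (205,220), with the fingers at (170,140) and (175,295). I'll correct the small offset and close.

Emit:
{"api": "carry_out", "payload": {
  "motion": [
    [[-0.006, 0.005, -0.004, -0.0084, -0.0098, -0.012, 0], [0, 0, 0, 0, 0, 0, 0], [0, 0, 0, 0, 0, 0, 1], [0, 0, 0, 0, 0, 0, 1], [0, 0, 0, 0, 0, 0, 1], [0, 0, 0, 0, 0, 0, 1], [0, 0, 0, 0, 0, 0, 1]]
  ]
}}

```text
t: 2.65
tcp_pos: [0.3814, 0.3177, 0.0163]
ee_rot: [-0.534, 1.565, 1.056]
force: [0.0, 0.1, 0.6]
width: 0.0609
```

Run:
```python
from h import *
st((.381,.3165,.012),(1,.02))
```

```text
t 2.65 tcp [0.3814 0.3177 0.0163] x [ 0.003  0.005 -1.   ] y [-1.    -0.019 -0.003] F [0.  0.1 0.6] w 0.0609 q [ 1.02  0.44 -0.56 -0.   -0.56 -1.  ]
turn [-0.0035  0.002   0.0006]
shift [-0.0009 -0.003  -0.0108]
```

Emit:
{"api": "carry_out", "payload": {
  "motion": [
    [[0, 0, 0, 0, 0, 0.05, 1], [0, 0, 0, 0, 0, 0.1, 1], [0, 0, 0, 0, 0, 0.1, 1], [0, 0, 0, 0.054, -0.05, 0, 1], [0, 0, 0, 0.054, -0.05, 0, 1], [0, 0, 0, 0.054, -0.05, 0, 1], [0, 0, 0, 0.054, -0.05, 0, 1], [0, 0, 0, 0.054, -0.05, 0, 1], [0, 0, 0, 0.054, -0.05, 0, 1], [0, 0, 0, 0.054, -0.05, 0, 1], [0, 0, 0, 0.054, -0.05, 0, 1], [0, 0, 0, 0.054, -0.05, 0, 1], [0, 0, 0, 0.04, -0.04, 0, 1], [0, 0, 0, 0, 0, 0, 1], [0, 0, 0, 0, 0, 0, 1]]
  ]
}}

```text
t: 4.15
tcp_pos: [0.5924, 0.1082, 0.1105]
ee_rot: [1.797, 1.557, -2.899]
force: [-0.2, -0.5, -3.0]
width: 0.0607
```

Run:
```python
from h import *
st((.5965,.118,.05),(1,.02))
```

```text
t 4.15 tcp [0.5924 0.1082 0.1105] x [-0.013 -0.003 -1.   ] y [-1.    -0.016  0.013] F [-0.2 -0.5 -3. ] w 0.0607 q [ 0.45  0.46 -0.2  -0.   -0.93 -0.43]
turn [ 0.0021 -0.0086  0.0022]
shift [ 0.0102  0.0245 -0.1513]
```

Emit:
{"api": "carry_out", "payload": {
  "motion": [
    [[0.002, -0.0086, 0.002, 0.0102, 0.0245, -0.03, 1], [0, 0, 0, 0, 0, -0.06, 1], [0, 0, 0, 0, 0, -0.05, 1], [0, 0, 0, 0, 0, 0, 1], [0, 0, 0, 0, 0, 0, 1]]
  ]
}}

```text
t: 4.65
tcp_pos: [0.5933, 0.1207, 0.0527]
ee_rot: [1.748, 1.569, -2.942]
force: [0.1, 0.3, -3.1]
width: 0.0607
```

Run:
```python
from h import *
st((.5965,.118,.0353),(1,.02))
d,K,E=cam("top");d2,K2,E2=cam("scene")
a=cv2.resize(d["color"][120:230,240:350],None,fx=4,fy=4,interpolation=cv2.INTER_CUBIC)
b=cv2.resize(d2["color"][200:310,290:390],None,fx=4,fy=4,interpolation=cv2.INTER_CUBIC)
cv2.imwrite("pics/g2.png",np.hstack([a,b])[...,::-1])
print(proj(K2,E2,(.5965,.1175,.018)))
```

```text
t 4.65 tcp [0.5933 0.1207 0.0527] x [-0.002 -0.    -1.   ] y [-1.    -0.023  0.002] F [ 0.1  0.3 -3.1] w 0.0607 q [ 0.47  0.53 -0.25 -0.   -0.79 -0.44]
turn [ 0.0002 -0.0011 -0.0019]
shift [ 0.008  -0.0068 -0.0434]
[340.62684558 259.84295817]
```

View pics/g2.png

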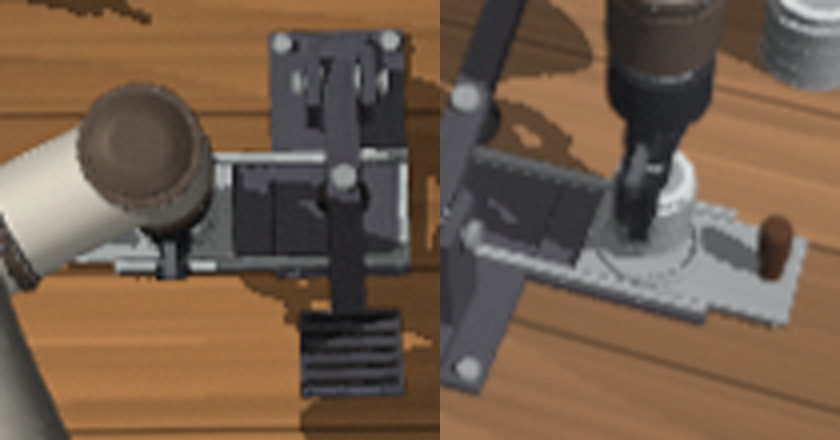

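The scene crop shows the tin held centred in the fingers about 18 mm over the ring, whose front edge is at (645,283). I'll correct by about 3 mm and lower it.

Emit:
{"api": "carry_out", "payload": {
  "motion": [
    [[0, 0, -0.002, 0.008, -0.0068, 0, 1], [0, 0, 0, 0, 0, -0.02, 1], [0, 0, 0, 0, 0, 0, 1], [0, 0, 0, 0, 0, -0.012, 1], [0, 0, 0, 0, 0, 0, 1]]
  ]
}}

```text
t: 5.25
tcp_pos: [0.5985, 0.1184, 0.0424]
ee_rot: [-1.038, 1.566, 0.552]
force: [-0.1, -0.9, -3.1]
width: 0.0604
```

Run:
```python
from h import *
st((.5965,.118,.0343),(1,.02))
```

```text
t 5.25 tcp [0.5985 0.1184 0.0424] x [ 0.004  0.003 -1.   ] y [-1.    -0.019 -0.004] F [-0.1 -0.9 -3.1] w 0.0604 q [ 0.46  0.55 -0.25 -0.   -0.77 -0.44]
turn [-0.0017  0.0027  0.0005]
shift [-0.0051 -0.0009 -0.0204]
```

Emit:
{"api": "carry_out", "payload": {
  "motion": [
    [[-0.0017, 0.0027, 0, -0.005, 0, -0.008, 1], [0, 0, 0, 0, 0, 0, 1], [0, 0, 0, 0, 0, -0.008, 1], [0, 0, 0, 0, 0, 0, 1]]
  ]
}}

```text
t: 5.65
tcp_pos: [0.5963, 0.1183, 0.0354]
ee_rot: [2.2, 1.57, -2.494]
force: [-0.4, 0.4, -3.4]
width: 0.0606
```

Run:
```python
from h import *
st((.5965,.118,.0343),(1,.02))
```

```text
t 5.65 tcp [0.5963 0.1183 0.0354] x [-0.001 -0.    -1.   ] y [-1.    -0.019  0.001] F [-0.4  0.4 -3.4] w 0.0606 q [ 0.46  0.56 -0.26  0.   -0.75 -0.44]
turn [ 0.0003 -0.0004  0.0005]
shift [ 0.0005 -0.0006 -0.0027]
```

Emit:
{"api": "carry_out", "payload": {
  "motion": [
    [[0, 0, 0, 0, 0, -0.004, 1], [0, 0, 0, 0, 0, 0, 1]]
  ]
}}

```text
t: 5.85
tcp_pos: [0.597, 0.1184, 0.0346]
ee_rot: [-2.011, 1.57, -0.42]
force: [-0.0, -0.6, -3.5]
width: 0.0602
```

Emit:
{"api": "carry_out", "payload": {
  "motion": [
    [[0, 0, 0, 0, 0, -0.004, 1], [0, 0, 0, 0, 0, 0, 1]]
  ]
}}

```text
t: 6.05
tcp_pos: [0.5973, 0.1184, 0.0347]
ee_rot: [-1.838, 1.569, -0.246]
force: [-0.3, 1.0, -2.9]
width: 0.0605
```

Emit:
{"api": "carry_out", "payload": {
  "motion": [
    [[0, 0, 0, 0, 0, -0.006, 1], [0, 0, 0, 0, 0, -0.004, 1], [0, 0, 0, 0, 0, 0, 1]]
  ]
}}

```text
t: 6.35
tcp_pos: [0.5976, 0.1186, 0.0347]
ee_rot: [-1.752, 1.567, -0.16]
force: [-0.7, -1.1, -3.2]
width: 0.0604
```

Emit:
{"api": "carry_out", "payload": {
  "motion": [
    [[0, 0, 0, -0.003, 0, -0.012, 1], [0, 0, 0, 0, 0, -0.006, 1]]
  ]
}}

```text
t: 6.55
tcp_pos: [0.5979, 0.1186, 0.0343]
ee_rot: [-1.886, 1.564, -0.292]
force: [-5.5, 0.8, 8.3]
width: 0.0605
```

Now it's bearing on the nest floor at the expected height (0.0343). I'll release and rise.

Emit:
{"api": "carry_out", "payload": {
  "motion": [
    [[0, 0, 0, 0, 0, 0.003, 0.3], [0, 0, 0, 0, 0, 0, 0], [0, 0, 0, 0, 0, 0, 0], [0, 0, 0, 0, 0, 0, 0], [0, 0, 0, 0, 0, 0.06, 0], [0, 0, 0, 0, 0, 0.1, 0], [0, 0, 0, 0, 0, 0.1, 0], [0, 0, 0, 0, 0.08, 0.0, 0], [0, 0, 0, 0, 0.08, 0.0, 0], [0, 0, 0, 0, 0.05, 0, 0], [0, 0, 0, 0, 0, 0, 0], [0, 0, 0, 0, 0, 0, 0]]
  ]
}}

```text
t: 7.75
tcp_pos: [0.5985, 0.2045, 0.1402]
ee_rot: [-2.088, 1.564, -0.496]
force: [0.3, 0.7, 0.2]
width: 0.0854
```

Run:
```python
from h import *
st((.594,.2145,.04),(1,.02))
d,K,E=cam("top");d2,K2,E2=cam("scene")
a=cv2.resize(d["color"][120:230,230:350],None,fx=4,fy=4,interpolation=cv2.INTER_CUBIC)
b=cv2.resize(d2["color"][200:310,290:390],None,fx=4,fy=4,interpolation=cv2.INTER_CUBIC)
cv2.imwrite("pics/g3.png",np.hstack([a,b])[...,::-1])
```

```text
t 7.75 tcp [0.5985 0.2045 0.1402] x [ 0.006 -0.003 -1.   ] y [-1.    -0.022 -0.006] F [0.3 0.7 0.2] w 0.0854 q [ 0.59  0.47 -0.1   0.01 -1.   -0.57]
turn [ 0.0019  0.0035 -0.0012]
shift [-0.0114  0.0249 -0.2504]
```

View pics/g3.png

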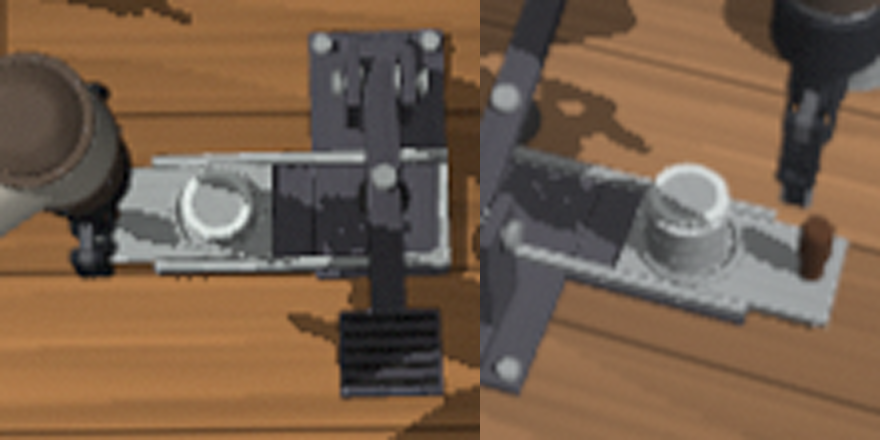

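The tin stands upright inside the ring, at (215,210) in the top crop and (690,225) in the scene crop. Next is the knob.

Emit:
{"api": "carry_out", "payload": {
  "motion": [
    [[0.002, 0.0035, -0.001, -0.0114, 0.0249, 0, 0], [0, 0, 0, 0, 0, -0.06, 0], [0, 0, 0, 0, 0, -0.1, 0], [0, 0, 0, 0, 0, -0.06, 0], [0, 0, 0, 0, 0, -0.02, 0], [0, 0, 0, 0, 0, 0, 0], [0, 0, 0, 0, 0, 0, 0]]
  ]
}}

```text
t: 8.55
tcp_pos: [0.5943, 0.2125, 0.043]
ee_rot: [-0.742, 1.568, 0.842]
force: [0.5, -0.4, -0.0]
width: 0.085
```

Run:
```python
from h import *
st((.594,.2145,.04),(1,.02))
```

```text
t 8.55 tcp [0.5943 0.2125 0.043 ] x [ 0.002  0.002 -1.   ] y [-1.    -0.014 -0.002] F [ 0.5 -0.4 -0. ] w 0.085 q [ 0.6   0.58 -0.2  -0.   -0.8  -0.58]
turn [-0.0011  0.001   0.0039]
shift [-0.0007  0.005  -0.0075]
```

Emit:
{"api": "carry_out", "payload": {
  "motion": [
    [[0, 0, 0.004, 0, 0.005, -0.007, 0.5], [0, 0, 0, 0, 0, 0, 1], [0, 0, 0, 0, 0, 0, 1], [0, 0, 0, 0, 0, 0, 1], [0, 0, 0, 0, 0, 0, 1], [0, 0, 0, 0, 0, 0, 1], [0, 0, 0, 0, 0, 0, 1], [0, 0, 0, 0, 0, 0, 1]]
  ]
}}

```text
t: 9.35
tcp_pos: [0.5962, 0.216, 0.0448]
ee_rot: [-0.941, 1.561, 0.65]
force: [0.2, 0.2, 0.1]
width: 0.0237
```

Emit:
{"api": "carry_out", "payload": {
  "motion": [
    [[0, 0, 0, 0, -0.015, 0, 1], [0, 0, 0, 0.0005, -0.03, 0, 1], [0, 0, 0, 0.0005, -0.03, 0, 1], [0, 0, 0, 0.0005, -0.03, 0, 1], [0, 0, 0, 0.0005, -0.03, 0, 1], [0, 0, 0, 0.0005, -0.03, 0, 1], [0, 0, 0, 0.0005, -0.03, 0, 1], [0, 0, 0, 0.0005, -0.03, 0, 1], [0, 0, 0, 0.0005, -0.03, 0, 1], [0, 0, 0, 0.0005, -0.015, 0, 1], [0, 0, 0, 0, 0, 0, 1]]
  ]
}}

```text
t: 10.45
tcp_pos: [0.5979, 0.1005, 0.0448]
ee_rot: [-0.797, 1.558, 0.793]
force: [0.6, 3.1, -0.3]
width: 0.0237
```

Run:
```python
from h import *
st((.5965,.078,.0448),(1,.02))
```

```text
t 10.45 tcp [0.5979 0.1005 0.0448] x [ 0.009  0.009 -1.   ] y [-1.    -0.02  -0.009] F [ 0.6  3.1 -0.3] w 0.0237 q [ 0.43  0.54 -0.26 -0.01 -0.76 -0.41]
turn [-0.006   0.0059  0.0002]
shift [-0.0036 -0.0564  0.    ]
```

Emit:
{"api": "carry_out", "payload": {
  "motion": [
    [[0, 0, 0, 0, -0.015, 0, 1], [0, 0, 0, 0, -0.015, 0, 1], [0, 0, 0, 0, -0.015, 0, 1], [0, 0, 0, 0, -0.012, 0, 1], [0, 0, 0, 0, -0.01, 0, 1], [0, 0, 0, 0, -0.01, 0, 1], [0, 0, 0, 0, -0.01, 0, 1]]
  ]
}}

```text
t: 11.15
tcp_pos: [0.5984, 0.0721, 0.0448]
ee_rot: [-0.602, 1.546, 0.988]
force: [-4.2, 23.5, 0.3]
width: 0.0239
```

The slide is against its inner stop (23.5 N). The implied nest y of -0.023 agrees with the foot line at -0.021. I'll release, rise and go above the pedal.

Emit:
{"api": "carry_out", "payload": {
  "motion": [
    [[0, 0, 0, 0, 0, 0, 0], [0, 0, 0, 0, 0, 0, 0], [0, 0, 0, 0, 0, 0, 0], [0, 0, 0, 0, 0, 0, 0], [0, 0, 0, 0, 0, 0.08, 0.1], [0, 0, 0, 0, 0, 0.1, 0.1], [0, 0, 0, 0, 0, 0.1, 1], [0, 0, 0, 0, 0, 0.1, 1], [0, 0, 0, 0, 0, 0.1, 1], [0, 0, 0, 0, 0, 0.1, 1], [0, 0, 0, 0, 0, 0, 1]]
  ]
}}

```text
t: 12.25
tcp_pos: [0.5946, 0.0636, 0.2848]
ee_rot: [-0.602, 1.556, 0.984]
force: [0.3, 0.5, 0.2]
width: 0.0032
```

Run:
```python
from h import *
st((.4635,-.0235,.24),(1,.02))
d,K,E=cam("top");d2,K2,E2=cam("scene")
a=cv2.resize(d["color"][120:230,230:350],None,fx=4,fy=4,interpolation=cv2.INTER_CUBIC)
b=cv2.resize(d2["color"][170:280,260:360],None,fx=4,fy=4,interpolation=cv2.INTER_CUBIC)
cv2.imwrite("pics/g4.png",np.hstack([a,b])[...,::-1])
```

```text
t 12.25 tcp [0.5946 0.0636 0.2848] x [ 0.008  0.012 -1.   ] y [-1.    -0.016 -0.008] F [0.3 0.5 0.2] w 0.0032 q [ 0.37  0.3   0.02 -0.01 -1.28 -0.35]
turn [-0.0079  0.0052  0.0026]
shift [-0.3278 -0.2178 -0.1121]
```

View pics/g4.png

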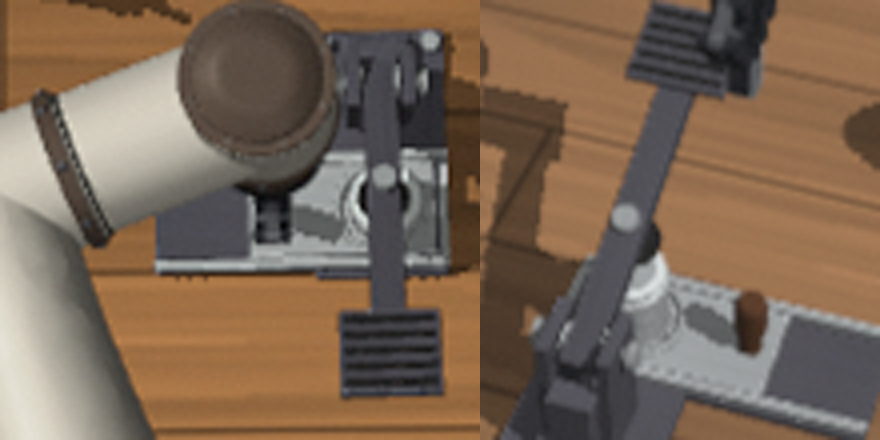

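The slide is in, with the tin under the foot: ring at (383,205) in the top crop, foot and tin at (650,260) in the scene crop. I'll move over the tread.

Emit:
{"api": "carry_out", "payload": {
  "motion": [
    [[-0.008, 0.005, 0.002, -0.045, -0.03, 0, 1], [0, 0, 0, -0.045, -0.03, 0, 1], [0, 0, 0, -0.045, -0.03, 0, 1], [0, 0, 0, -0.045, -0.03, 0, 1], [0, 0, 0, -0.045, -0.03, 0, 1], [0, 0, 0, -0.045, -0.03, 0, 1], [0, 0, 0, -0.045, -0.03, 0, 1], [0, 0, 0, -0.02, -0.01, -0.03, 1], [0, 0, 0, 0, 0, -0.05, 1], [0, 0, 0, 0, 0, 0, 1], [0, 0, 0, 0, 0, 0, 1]]
  ]
}}

```text
t: 13.45
tcp_pos: [0.4417, -0.033, 0.2264]
ee_rot: [1.785, 1.52, -2.916]
force: [0.3, 0.3, 0.7]
width: -0.0003
```

Run:
```python
from h import *
st((.462,-.0235,.2),(1,.02))
```

```text
t 13.45 tcp [ 0.4417 -0.033   0.2264] x [-0.049 -0.011 -0.999] y [-0.999 -0.011  0.049] F [0.3 0.3 0.7] w -0.0003 q [ 0.29  0.1  -0.39 -0.   -1.13 -0.28]
turn [ 0.0073 -0.0313  0.0052]
shift [ 0.0507  0.0239 -0.066 ]
```

Emit:
{"api": "carry_out", "payload": {
  "motion": [
    [[0.007, -0.031, 0.005, 0.05, 0.024, -0.02, 1], [0, 0, 0, 0, 0, 0, 1], [0, 0, 0, 0, 0, 0, 1]]
  ]
}}

```text
t: 13.75
tcp_pos: [0.4623, -0.0236, 0.2186]
ee_rot: [2.429, 1.569, -2.263]
force: [0.5, 0.5, 0.9]
width: 0.0001
```

Run:
```python
from h import *
st((.462,-.0235,.2),(1,.02))
```

```text
t 13.75 tcp [ 0.4623 -0.0236  0.2186] x [-0.001 -0.002 -1.   ] y [-1.    -0.02   0.001] F [0.5 0.5 0.9] w 0.0001 q [ 0.3   0.12 -0.39  0.   -1.06 -0.28]
turn [ 0.001  -0.0008  0.0001]
shift [-0.0009  0.0001 -0.0466]
```

Emit:
{"api": "carry_out", "payload": {
  "motion": [
    [[0, 0, 0, 0, 0, -0.025, 1], [0, 0, 0, 0, 0, -0.025, 1], [0, 0, 0, -0.007, 0, -0.025, 1], [0, 0, 0, -0.007, 0, -0.025, 1], [0, 0, 0, -0.006, 0, -0.025, 1], [0, 0, 0, -0.005, 0, -0.025, 1], [0, 0, 0, 0, 0, 0, 1]]
  ]
}}

```text
t: 14.45
tcp_pos: [0.4506, -0.0239, 0.1553]
ee_rot: [2.353, 1.568, -2.34]
force: [-0.7, 1.7, 3.4]
width: 0.0001
```

Run:
```python
from h import *
st((.446,-.0235,.117),(1,.02))
```

```text
t 14.45 tcp [ 0.4506 -0.0239  0.1553] x [-0.002 -0.002 -1.   ] y [-1.    -0.02   0.002] F [-0.7  1.7  3.4] w 0.0001 q [ 0.31  0.17 -0.51  0.   -0.89 -0.29]
turn [ 0.0013 -0.0012  0.0001]
shift [-0.0115  0.0011 -0.0958]
```

Pedal moving with spring force only (3.4 N). Continue down.

Emit:
{"api": "carry_out", "payload": {
  "motion": [
    [[0, 0, 0, -0.004, 0, -0.025, 1], [0, 0, 0, -0.003, 0, -0.025, 1], [0, 0, 0, -0.002, 0, -0.02, 1], [0, 0, 0, -0.002, 0, -0.02, 1], [0, 0, 0, -0.001, 0, -0.015, 1]]
  ]
}}

```text
t: 14.95
tcp_pos: [0.4464, -0.024, 0.1175]
ee_rot: [3.09, 1.566, -1.599]
force: [-7.3, 2.1, 19.2]
width: 0.0001
```

Run:
```python
from h import *
st((.446,-.0235,.117),(1,.02))
```

```text
t 14.95 tcp [ 0.4464 -0.024   0.1175] x [-0.    -0.004 -1.   ] y [-1.    -0.023  0.   ] F [-7.3  2.1 19.2] w 0.0001 q [ 0.31  0.21 -0.57  0.01 -0.79 -0.3 ]
turn [ 0.0028 -0.0001 -0.0022]
shift [-0.0011  0.0014 -0.0013]
```

Emit:
{"api": "carry_out", "payload": {
  "motion": [
    [[0, 0, 0, 0, 0, -0.015, 1], [0, 0, 0, 0, 0, -0.015, 1], [0, 0, 0, 0, 0, -0.015, 1]]
  ]
}}

```text
t: 15.25
tcp_pos: [0.4465, -0.0241, 0.1151]
ee_rot: [2.97, 1.56, -1.711]
force: [-21.9, 7.6, 54.8]
width: 0.0001
```

The pedal is firmly on its stop: 55 N at z = 0.115. Now I'll let it up.

Emit:
{"api": "carry_out", "payload": {
  "motion": [
    [[0, 0, 0, 0, 0, 0.02, 1], [0, 0, 0, 0.002, 0, 0.025, 1], [0, 0, 0, 0.003, 0, 0.03, 1], [0, 0, 0, 0.005, 0, 0.03, 1], [0, 0, 0, 0.006, 0, 0.03, 1], [0, 0, 0, 0.008, 0, 0.03, 1], [0, 0, 0, 0.01, 0, 0.03, 1], [0, 0, 0, 0, 0, 0.05, 1], [0, 0, 0, 0, 0, 0.1, 1], [0, 0, 0, 0, 0, 0.05, 1], [0, 0, 0, 0, 0, 0, 1]]
  ]
}}

```text
t: 16.35
tcp_pos: [0.4672, -0.0237, 0.2818]
ee_rot: [-2.09, 1.551, -0.485]
force: [-0.2, -0.2, 0.6]
width: 0.0002
```

Run:
```python
from h import *
st((.597,.073,.2),(1,.02))
```

```text
t 16.35 tcp [ 0.4672 -0.0237  0.2818] x [ 0.018 -0.009 -1.   ] y [-0.999 -0.035 -0.017] F [-0.2 -0.2  0.6] w 0.0002 q [ 0.31  0.07 -0.29  0.02 -1.2  -0.28]
turn [ 0.0061  0.0113 -0.0095]
shift [ 0.3244  0.2417 -0.2046]
```

Emit:
{"api": "carry_out", "payload": {
  "motion": [
    [[0.006, 0.011, -0.009, 0.03, 0.05, 0, 0], [0, 0, 0, 0.04, 0.04, 0, 0], [0, 0, 0, 0.05, 0.03, 0, 0], [0, 0, 0, 0.05, 0.03, 0, 0], [0, 0, 0, 0.05, 0.03, 0, 0], [0, 0, 0, 0.05, 0.03, 0, 0], [0, 0, 0, 0.03, 0.02, 0, 0], [0, 0, 0, 0, 0, 0, 0], [0, 0, 0, 0, 0, 0, 0]]
  ]
}}

```text
t: 17.25
tcp_pos: [0.5876, 0.0717, 0.2651]
ee_rot: [1.632, 1.553, -3.064]
force: [-0.2, -0.2, -0.7]
width: 0.0851
```

Run:
```python
from h import *
st((.597,.073,.13),(1,.02))
d2,K2,E2=cam("scene")
b=cv2.resize(d2["color"][150:290,250:410],None,fx=4,fy=4,interpolation=cv2.INTER_CUBIC)
cv2.imwrite("pics/g5.png",b[...,::-1])
```

```text
t 17.25 tcp [0.5876 0.0717 0.2651] x [-0.018 -0.001 -1.   ] y [-1.    -0.017  0.018] F [-0.2 -0.2 -0.7] w 0.0851 q [ 0.39  0.32 -0.01 -0.01 -1.27 -0.37]
turn [ 0.0009 -0.0114  0.0019]
shift [ 0.0235  0.0032 -0.3378]
```

View pics/g5.png

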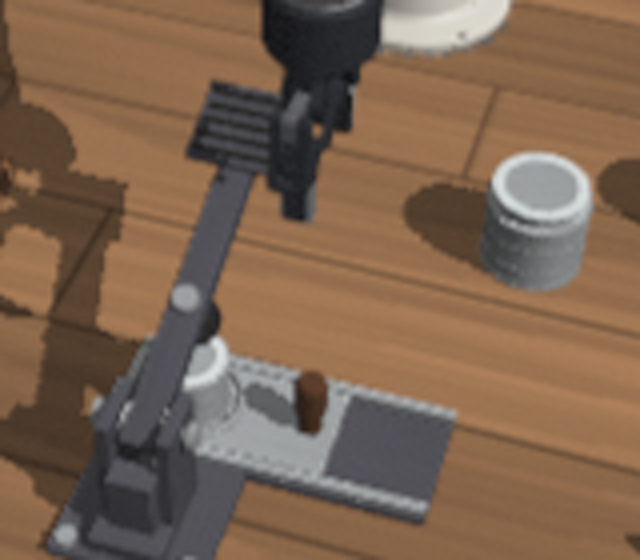

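The pedal is up again and the gap between foot (205,318) and lid (205,360) has widened. The slide is still in, with the knob at (312,385). I'll grip the knob.

Emit:
{"api": "carry_out", "payload": {
  "motion": [
    [[0.001, -0.011, 0.002, 0.0235, 0.003, 0, 0], [0, 0, 0, 0, 0, -0.1, 0], [0, 0, 0, 0, 0, -0.12, 0], [0, 0, 0, 0, 0, -0.12, 0], [0, 0, 0, 0, 0, -0.1, 0], [0, 0, 0, 0, 0, -0.05, 0], [0, 0, 0, 0, 0, 0, 0], [0, 0, 0, 0, 0, 0, 0]]
  ]
}}

```text
t: 18.1
tcp_pos: [0.5979, 0.0701, 0.0683]
ee_rot: [-1.372, 1.553, 0.219]
force: [-0.6, 0.4, 0.9]
width: 0.0853
```

Run:
```python
from h import *
st((.597,.073,.043),(1,.02))
```

```text
t 18.1 tcp [0.5979 0.0701 0.0683] x [ 0.017  0.004 -1.   ] y [-1.    -0.02  -0.017] F [-0.6  0.4  0.9] w 0.0853 q [ 0.39  0.5  -0.27  0.   -0.79 -0.37]
turn [-0.0025  0.011   0.0002]
shift [-0.0024  0.0073 -0.0632]
```

Emit:
{"api": "carry_out", "payload": {
  "motion": [
    [[-0.002, 0.011, 0, -0.002, 0.007, -0.02, 0], [0, 0, 0, 0, 0, -0.025, 0], [0, 0, 0, 0, 0, -0.02, 0.4], [0, 0, 0, 0, 0, 0, 1], [0, 0, 0, 0, 0, 0, 1], [0, 0, 0, 0, 0, 0, 1], [0, 0, 0, 0, 0, 0, 1], [0, 0, 0, 0, 0, 0, 1], [0, 0, 0, 0, 0, 0, 1], [0, 0, 0, 0, 0, 0, 1]]
  ]
}}

```text
t: 19.1
tcp_pos: [0.5982, 0.074, 0.0459]
ee_rot: [-0.959, 1.565, 0.631]
force: [0.2, -0.2, -0.1]
width: 0.0238
```

Gripped. Now I'll draw the slide out about 150 mm.

Emit:
{"api": "carry_out", "payload": {
  "motion": [
    [[0, 0, 0, 0, 0.015, 0, 1], [0, 0, 0, -0.0005, 0.03, 0, 1], [0, 0, 0, -0.0005, 0.03, 0, 1], [0, 0, 0, -0.0005, 0.03, 0, 1], [0, 0, 0, -0.0005, 0.03, 0, 1], [0, 0, 0, -0.0005, 0.03, 0, 1], [0, 0, 0, -0.0005, 0.03, 0, 1], [0, 0, 0, -0.0005, 0.03, 0, 1], [0, 0, 0, -0.0005, 0.03, 0, 1], [0, 0, 0, -0.0005, 0.03, 0, 1], [0, 0, 0, -0.0005, 0.03, 0, 1], [0, 0, 0, -0.0005, 0.015, 0, 1], [0, 0, 0, 0, 0, 0, 1]]
  ]
}}

```text
t: 20.4
tcp_pos: [0.5961, 0.2159, 0.046]
ee_rot: [-1.551, 1.566, 0.041]
force: [2.1, -3.3, -1.0]
width: 0.0236
```

Run:
```python
from h import *
st((.595,.2225,.0459),(1,.02))
```

```text
t 20.4 tcp [0.5961 0.2159 0.046 ] x [ 0.004  0.    -1.   ] y [-1.    -0.021 -0.004] F [ 2.1 -3.3 -1. ] w 0.0236 q [ 0.6   0.57 -0.19  0.   -0.8  -0.58]
turn [-0.0001  0.0028 -0.0005]
shift [-0.0028  0.0166 -0.0002]
```

Emit:
{"api": "carry_out", "payload": {
  "motion": [
    [[0, 0, 0, 0, 0.012, 0, 1], [0, 0, 0, 0, 0.012, 0, 1], [0, 0, 0, 0, 0.012, 0, 1], [0, 0, 0, 0, 0.012, 0, 1], [0, 0, 0, 0, 0.012, 0, 1]]
  ]
}}

```text
t: 20.9
tcp_pos: [0.5958, 0.2239, 0.0459]
ee_rot: [2.882, 1.546, -1.813]
force: [4.4, -16.1, 2.1]
width: 0.0238
```

The slide is at its outer stop after 150 mm of travel. I'll release it and go over the tin.

Emit:
{"api": "carry_out", "payload": {
  "motion": [
    [[0, 0, 0, 0, 0, 0, 0.9], [0, 0, 0, 0, 0, 0, 0], [0, 0, 0, 0, 0, 0, 0], [0, 0, 0, 0, 0, 0, 0], [0, 0, 0, 0, 0, 0.1, 0], [0, 0, 0, 0, 0, 0.1, 0], [0, 0, 0, 0, 0, 0.1, 0], [0, 0, 0, 0, 0, 0.05, 0], [0, 0, 0, 0, 0, 0, 0]]
  ]
}}

```text
t: 21.8
tcp_pos: [0.5951, 0.2278, 0.1909]
ee_rot: [2.935, 1.551, -1.758]
force: [0.2, -0.5, -0.0]
width: 0.0856
```

Run:
```python
from h import *
st((.5975,.1285,.1),(1,.02))
d,K,E=cam("top");d2,K2,E2=cam("scene")
a=cv2.resize(d["color"][140:205,225:345],None,fx=5,fy=5,interpolation=cv2.INTER_CUBIC)
b=cv2.resize(d2["color"][225:290,290:410],None,fx=5,fy=5,interpolation=cv2.INTER_CUBIC)
im=np.vstack([a,b])[:600,...,::-1].copy()
for z in(.0685,): print(proj(K,E,(.5975,.1285,z)),proj(K2,E2,(.5975,.1285,z)))
cv2.imwrite("pics/g6.png",cv2.resize(im,None,fx=.9,fy=.9))
```

```text
t 21.8 tcp [0.5951 0.2278 0.1909] x [-0.004 -0.02  -1.   ] y [-1.    -0.019  0.004] F [ 0.2 -0.5 -0. ] w 0.0856 q [ 0.63  0.44 -0.02  0.02 -1.13 -0.61]
turn [ 0.0125 -0.0024  0.0005]
shift [ 0.006  -0.2482 -0.2272]
[280.66416124 170.91743981] [344.73212606 250.6001398 ]
```

View pics/g6.png

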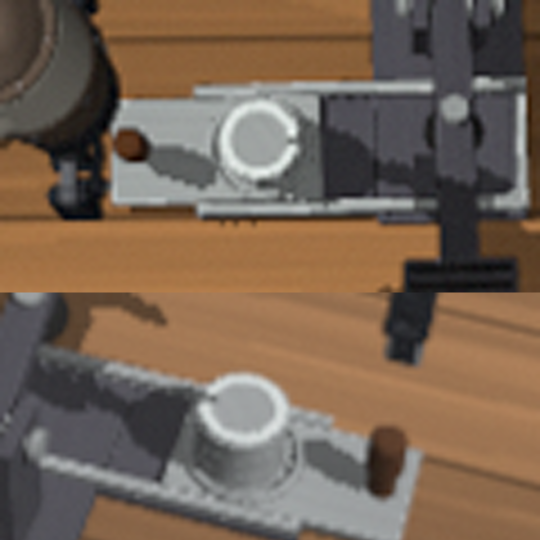

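The slide is fully out and the tin is upright with its lid flush: lid at (258,140) in the top crop and (246,405) in the scene crop. The tin is about 3 mm off nest centre, within its play. I'll go and grip it.

Emit:
{"api": "carry_out", "payload": {
  "motion": [
    [[0.012, -0.002, 0, 0.008, -0.05, 0, 0], [0, 0, 0, 0, -0.07, 0, 0], [0, 0, 0, 0, -0.07, 0, 0], [0, 0, 0, 0, -0.06, -0.03, 0], [0, 0, 0, 0, 0, -0.08, 0], [0, 0, 0, 0, 0, -0.08, 0], [0, 0, 0, 0, 0, 0, 0], [0, 0, 0, 0, 0, 0, 0]]
  ]
}}

```text
t: 22.7
tcp_pos: [0.5892, 0.1222, 0.0947]
ee_rot: [1.93, 1.54, -2.763]
force: [-0.2, 0.4, 1.2]
width: 0.0856
```

Run:
```python
from h import *
st((.598,.1255,.036),(1,.02))
```

```text
t 22.7 tcp [0.5892 0.1222 0.0947] x [-0.028 -0.011 -1.   ] y [-0.999 -0.019  0.029] F [-0.2  0.4  1.2] w 0.0856 q [ 0.47  0.49 -0.2  -0.   -0.91 -0.45]
turn [ 0.0072 -0.018   0.0003]
shift [ 0.022   0.0082 -0.1468]
```

Emit:
{"api": "carry_out", "payload": {
  "motion": [
    [[0.007, -0.018, 0, 0.022, 0.008, 0, 0], [0, 0, 0, 0, 0, -0.05, 0], [0, 0, 0, 0, 0, -0.05, 0], [0, 0, 0, 0, 0, 0, 0], [0, 0, 0, 0, 0, 0, 0]]
  ]
}}

```text
t: 23.2
tcp_pos: [0.6017, 0.1284, 0.0591]
ee_rot: [-1.328, 1.562, 0.266]
force: [0.1, 0.2, -0.3]
width: 0.0853
```

Run:
```python
from h import *
st((.598,.1255,.036),(1,.02))
```

```text
t 23.2 tcp [0.6017 0.1284 0.0591] x [ 0.009  0.002 -1.   ] y [-1.    -0.023 -0.009] F [ 0.1  0.2 -0.3] w 0.0853 q [ 0.47  0.53 -0.23  0.   -0.8  -0.45]
turn [-0.0015  0.0056 -0.0021]
shift [-0.0093 -0.0074 -0.0578]
```

Emit:
{"api": "carry_out", "payload": {
  "motion": [
    [[-0.0015, 0.0056, -0.002, -0.0093, -0.0074, -0.01, 0], [0, 0, 0, 0, 0, -0.03, 0], [0, 0, 0, 0, 0, -0.015, 0], [0, 0, 0, 0, 0, 0, 0], [0, 0, 0, 0, 0, 0, 0]]
  ]
}}

```text
t: 23.7
tcp_pos: [0.5995, 0.1263, 0.039]
ee_rot: [-1.182, 1.566, 0.41]
force: [-0.9, 0.0, 0.5]
width: 0.0852
```

Run:
```python
from h import *
st((.598,.1255,.036),(1,.02))
```

```text
t 23.7 tcp [0.5995 0.1263 0.039 ] x [ 0.005  0.002 -1.   ] y [-1.    -0.021 -0.005] F [-0.9  0.   0.5] w 0.0852 q [ 0.47  0.55 -0.25  0.   -0.76 -0.45]
turn [-0.0013  0.0029 -0.0005]
shift [-0.0037 -0.002  -0.0076]
```

Emit:
{"api": "carry_out", "payload": {
  "motion": [
    [[0, 0.003, 0, -0.004, -0.002, -0.008, 0], [0, 0, 0, 0, 0, 0, 0.3], [0, 0, 0, 0, 0, 0, 1], [0, 0, 0, 0, 0, 0, 1], [0, 0, 0, 0, 0, 0, 1], [0, 0, 0, 0, 0, 0, 1], [0, 0, 0, 0, 0, 0, 1]]
  ]
}}

```text
t: 24.4
tcp_pos: [0.5984, 0.1256, 0.0364]
ee_rot: [-0.43, 1.568, 1.162]
force: [-0.1, 0.4, -0.0]
width: 0.0605
```

Run:
```python
from h import *
st((.48,-.3515,.2),(1,.02))
```

```text
t 24.4 tcp [0.5984 0.1256 0.0364] x [ 0.001  0.002 -1.   ] y [-1.    -0.021 -0.001] F [-0.1  0.4 -0. ] w 0.0605 q [ 0.47  0.56 -0.25 -0.   -0.76 -0.45]
turn [-0.0016  0.0007 -0.0007]
shift [-0.296  -1.1928  0.409 ]
```

Emit:
{"api": "carry_out", "payload": {
  "motion": [
    [[0, 0, 0, 0, 0, 0.03, 1], [0, 0, 0, 0, 0, 0.08, 1], [0, 0, 0, 0, 0, 0.1, 1], [0, 0, 0, 0, 0, 0.1, 1], [0, 0, 0, 0, 0, 0.1, 1], [0, 0, 0, 0, 0, 0.1, 1], [0, 0, 0, 0, 0, 0.1, 1], [0, 0, 0, 0, 0, 0.03, 1], [0, 0, 0, 0, 0, 0, 1]]
  ]
}}

```text
t: 25.3
tcp_pos: [0.5899, 0.1223, 0.3028]
ee_rot: [1.536, 1.561, 3.125]
force: [0.6, -0.2, -3.2]
width: 0.0601
```

Run:
```python
from h import *
st((.48,-.3515,.28),(1,.02))
```

```text
t 25.3 tcp [0.5899 0.1223 0.3028] x [-0.01  0.   -1.  ] y [-1.    -0.018  0.01 ] F [ 0.6 -0.2 -3.2] w 0.0601 q [ 0.47  0.31  0.08 -0.   -1.35 -0.45]
turn [-0.0001 -0.0064  0.001 ]
shift [-0.2749 -1.1845 -0.057 ]
```

Emit:
{"api": "carry_out", "payload": {
  "motion": [
    [[0, -0.006, 0, 0, -0.05, 0, 1], [0, 0, 0, -0.01, -0.09, 0, 1], [0, 0, 0, -0.02, -0.09, 0, 1], [0, 0, 0, -0.02, -0.09, 0, 1], [0, 0, 0, -0.02, -0.09, 0, 1], [0, 0, 0, -0.02, -0.09, 0, 1], [0, 0, 0, -0.025, -0.09, 0, 1], [0, 0, 0, -0.025, -0.09, 0, 1], [0, 0, 0, -0.025, -0.09, 0, 1], [0, 0, 0, -0.025, -0.09, 0, 1], [0, 0, 0, -0.025, -0.09, 0, 1], [0, 0, 0, -0.025, -0.09, 0, 1], [0, 0, 0, -0.02, -0.06, 0, 1], [0, 0, 0, 0, 0, 0, 1], [0, 0, 0, 0, 0, 0, 1]]
  ]
}}

```text
t: 26.8
tcp_pos: [0.459, -0.3392, 0.2774]
ee_rot: [1.367, 1.522, 2.95]
force: [-0.2, -0.3, -2.2]
width: 0.0605
```

Run:
```python
from h import *
st((.48,-.3515,.08),(1,-.03))
```

```text
t 26.8 tcp [ 0.459  -0.3392  0.2774] x [-0.048  0.009 -0.999] y [-0.999 -0.013  0.047] F [-0.2 -0.3 -2.2] w 0.0605 q [-0.35  0.29 -0.02  0.01 -1.31  0.36]
turn [-0.0065 -0.0302 -0.0272]
shift [ 0.0524 -0.0309 -0.4935]
```

Emit:
{"api": "carry_out", "payload": {
  "motion": [
    [[-0.006, -0.03, -0.025, 0.052, -0.03, 0, 1], [0, 0, 0, 0, 0, -0.07, 1], [0, 0, 0, 0, 0, -0.1, 1], [0, 0, 0, 0, 0, -0.1, 1], [0, 0, 0, 0, 0, -0.1, 1], [0, 0, 0, 0, 0, -0.05, 1], [0, 0, 0, 0, 0, 0, 1], [0, 0, 0, 0, 0, 0, 1]]
  ]
}}

```text
t: 27.6
tcp_pos: [0.4779, -0.3445, 0.1016]
ee_rot: [0.868, 1.566, 2.419]
force: [0.6, -0.2, -2.4]
width: 0.0607
```

Run:
```python
from h import *
st((.48,-.3515,.0254),(1,-.03))
```

```text
t 27.6 tcp [ 0.4779 -0.3445  0.1016] x [-0.003  0.003 -1.   ] y [-1.     0.02   0.003] F [ 0.6 -0.2 -2.4] w 0.0607 q [-0.35  0.45 -0.25 -0.   -0.88  0.33]
turn [-0.0019 -0.0021 -0.0061]
shift [ 0.0052 -0.0176 -0.1905]
```

Emit:
{"api": "carry_out", "payload": {
  "motion": [
    [[-0.002, -0.002, 0, 0.005, -0.012, -0.03, 1], [0, 0, 0, 0, 0, -0.07, 1], [0, 0, 0, 0, 0, -0.045, 1], [0, 0, 0, 0, 0, -0.02, 1], [0, 0, 0, 0, 0, 0, 1], [0, 0, 0, 0, 0, 0, 1]]
  ]
}}

```text
t: 28.2
tcp_pos: [0.4866, -0.3521, 0.0404]
ee_rot: [-2.042, 1.552, -0.489]
force: [0.4, 0.5, -3.1]
width: 0.0602
```

Run:
```python
from h import *
st((.48,-.3515,.0244),(1,-.03))
```

```text
t 28.2 tcp [ 0.4866 -0.3521  0.0404] x [ 0.016 -0.009 -1.   ] y [-1.     0.017 -0.016] F [ 0.4  0.5 -3.1] w 0.0602 q [-0.36  0.53 -0.29  0.   -0.73  0.34]
turn [ 0.0056  0.0103 -0.0083]
shift [-0.0165  0.0014 -0.04  ]
```

Emit:
{"api": "carry_out", "payload": {
  "motion": [
    [[0.0056, 0.0103, 0, -0.01, 0, -0.012, 1], [0, 0, 0, 0, 0, -0.014, 1], [0, 0, 0, 0, 0, 0, 1], [0, 0, 0, 0, 0, 0, 1]]
  ]
}}

```text
t: 28.6
tcp_pos: [0.4842, -0.3531, 0.0322]
ee_rot: [-1.924, 1.566, -0.37]
force: [0.8, -0.1, -3.2]
width: 0.0602
```

Run:
```python
from h import *
st((.48,-.3515,.0244),(1,-.03))
```

```text
t 28.6 tcp [ 0.4842 -0.3531  0.0322] x [ 0.004 -0.002 -1.   ] y [-1.     0.017 -0.004] F [ 0.8 -0.1 -3.2] w 0.0602 q [-0.36  0.55 -0.29  0.   -0.73  0.34]
turn [ 0.0011  0.0028 -0.0086]
shift [-0.0106  0.004  -0.0195]
```

Emit:
{"api": "carry_out", "payload": {
  "motion": [
    [[0.001, 0.003, 0, -0.006, 0, -0.012, 1], [0, 0, 0, 0, 0, 0, 1], [0, 0, 0, 0, 0, -0.01, 1], [0, 0, 0, 0, 0, 0, 1]]
  ]
}}

```text
t: 29.0
tcp_pos: [0.4828, -0.3537, 0.0246]
ee_rot: [-2.326, 1.568, -0.77]
force: [0.0, -0.0, -1.4]
width: 0.0603
```

Within about 0.2 mm of the floor and already partly borne. I'll touch down gently to confirm.

Emit:
{"api": "carry_out", "payload": {
  "motion": [
    [[0, 0, 0, 0, 0, -0.01, 1], [0, 0, 0, 0, 0, -0.005, 1]]
  ]
}}

```text
t: 29.2
tcp_pos: [0.483, -0.354, 0.0244]
ee_rot: [-2.875, 1.567, -1.318]
force: [-1.4, 1.4, 3.7]
width: 0.0606
```

Emit:
{"api": "carry_out", "payload": {
  "motion": [
    [[0, 0, 0, 0, 0, 0.002, 0.3], [0, 0, 0, 0, 0, 0, 0], [0, 0, 0, 0, 0, 0, 0], [0, 0, 0, 0, 0, 0, 0], [0, 0, 0, 0, 0, 0.05, 0], [0, 0, 0, 0, 0, 0.1, 0], [0, 0, 0, 0, 0, 0.1, 0], [0, 0, 0, 0, 0, 0.1, 0], [0, 0, 0, -0.05, 0.0, 0.1, 0], [0, 0, 0, -0.08, 0.05, 0.05, 0], [0, 0, 0, -0.08, 0.08, 0, 0], [0, 0, 0, -0.08, 0.08, 0, 0], [0, 0, 0, 0, 0.08, 0, 0], [0, 0, 0, 0, 0, 0, 0], [0, 0, 0, 0, 0, 0, 0]]
  ]
}}

```text
t: 30.7
tcp_pos: [0.3629, -0.2362, 0.2311]
ee_rot: [-2.398, 1.562, -0.841]
force: [-0.4, -0.3, 1.0]
width: 0.0851
```

Run:
```python
from h import *
st()
d,K,E=cam("top");d2,K2,E2=cam("scene")
a=cv2.resize(d["color"][115:255,170:470],None,fx=2.6,fy=2.6,interpolation=cv2.INTER_CUBIC)
b=cv2.resize(d2["color"][150:300,150:450],(a.shape[1],230),interpolation=cv2.INTER_CUBIC)
b=cv2.resize(d2["color"][170:258,150:450],None,fx=2.6,fy=2.6,interpolation=cv2.INTER_CUBIC)
cv2.imwrite("pics/fin.png",np.vstack([a,b])[...,::-1])
```

```text
t 30.7 tcp [ 0.3629 -0.2362  0.2311] x [ 0.006 -0.006 -1.   ] y [-1.     0.015 -0.006] F [-0.4 -0.3  1. ] w 0.0851 q [-0.2   0.05 -0.44  0.01 -1.08  0.18]
```

View pics/fin.png

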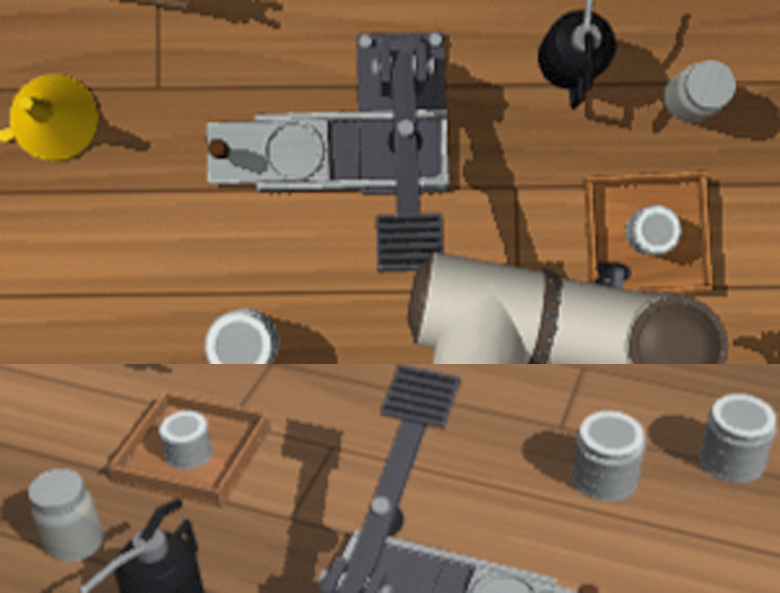

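The final picture shows the tin upright in the tray at (655,230), the slide out with an empty nest at (295,150), the pedal up, and the jar, funnel and pump can in place. I'll hand the job in.

```bash
python3 -c "
from rig import robot; print(robot.finish_job())"
```

```text
the job is handed in; nothing more can be done
None
```

The job is handed in, after about 31 s of the 72 s allowed: the lid was pressed home by the press, and the closed tin stands upright in the tray.

- **Pressing:** I stood the smallest tin in the nest and pushed the slide in until it met its stop at about 23 N. I then pressed the pedal to its stop, reaching about 55 N at the tread with the tool tip at z = 0.115 m. After I let it up, the pictures showed the pedal back at rest.
- **Slide:** I drew it out 150 mm to its outer stop at about 16 N and left it there.
- **Placing:** The tin was lowered until the force reading showed it resting on the tray floor, and only then released. The last picture shows it upright near the middle of the tray, with the gripper clear.
- **Bystanders:** The jar, funnel and pump can look unmoved.

**Less certain:**
- I judged the lid fully home from the pedal reaching its stop and from its flush look, since the lid's depth can't be read directly.
- After pressing, the tin sat about 3 mm off the nest's centre. That is within its play, and it did not affect the grip.

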